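Hang the flow probe on the pipe

TASK

Take the yellow flow probe from its sloping rest and hang it upright astride the clear pipe, between the blue-handled valve and the grey union with the orange band, with its crown sitting right down on the pipe. Then push it along the pipe until you feel it stop flush against the union, keep it lightly pressed there for a moment, without slamming or jamming it, and let go. Leave the other things on the bench where they are.

Things in the scene. Friction and masses are not known exactly. Their poses are not given: they have to be found in the camera images.
- probe: Yellow clip-on flow probe (sizes in mm), 250 g: a rigid upside-down U. Origin: middle of the crown's underside. z up out of the crown, y along the pipe it straddles, x from leg to leg; same when turned half round about z. Crown 55 (x) by 30 (y) by 14 (z). It starts lying back on the rest: its z leans 0.70 rad from vertical, roughly towards the robot.
- probe_grip (a point): On the probe, 42 above its origin along its z: where to hold the black grip block, which is 24 (x) by 20 (y) and rises from 14 to 62 above the probe's origin. Nothing of the rest stands beside or behind the block.
- probe_foot (a point): On the probe, 75 below its origin along its z: midway between the tips of the two legs. The legs are 30 wide (y); the gap between them is 35, flaring to 45 over the lowest 12. Dark steel pods on the legs' outsides, 24 to 60 below the origin, make it 75 wide in x.
- rest: White sloping rest fixed to the bench, about 95 wide, 110 deep, 93 high. Origin: on the bench under the probe. The slope rises towards its own -y (roughly towards the robot), 0.70 rad from vertical, and a ledge at its foot carries the probe's leg tips.
- pipe: Clear rigid pipe, 32 outer diameter, level, fixed on two stands, with grey elbows at its ends. Origin: on the bench under the middle of the run; y is along the pipe. The pipe's axis is 140 above the bench (its top 156), and it is straight for 200 either side of the origin.
- valve: Black valve drum round the pipe, 60 diameter, 60 long along the pipe, with a blue cross handle on top reaching 62 above the pipe axis. Origin: on the pipe axis at its middle; y along the pipe. 120 to one side of the middle of the run. It does not move.
- union: Grey union drum with an orange band, round the pipe, 60 diameter and 60 long along the pipe, so its flat end face is 30 from its origin. Origin: on the pipe axis at its middle; y along the pipe. 120 from the middle of the run, on the other side from the valve; either may be the left one. It does not move.
- spanner: Bystander: steel open-ended spanner, 170 long, lying on the bench. Origin: centre of its underside.
- collar: Bystander: spare grey plastic collar, ring of 52 outer diameter and 30 high, standing on the bench. Origin: centre of its underside.
- beaker: Bystander: clear beaker, 66 across, 80 tall, on the bench beyond the pipe. Origin: centre of its underside.
- bottle: Bystander: white bottle with blue cap, 60 across, 130 tall. Origin: centre of its underside.
- driver: Bystander: screwdriver, 160 long, lying on the bench beyond the pipe. Origin: centre of its underside.
Things that resemble listed ones, but are neither listed nor needed, are in the scene too. Of the things like the probe, leave any that is pink or red; of the rest the smaller one is meant.

How it is judged:
By the outcome, as a careful person would: the job done as asked, in the order asked, and still so for the second after the job is handed in, with the robot touching nothing.
It also fails if it takes over 54 s, if anything falls off the work surface, if the arm or the gripper's body presses on something with over 40 N, if the wrist force passes 120 N, or if a joint passes its speed limit or range.

ROBOT

A 6-joint arm with a two-finger parallel gripper is mounted at the origin on the work surface. World frame = base frame: x ahead of the robot, y to its left, z up, the work surface at z = 0. Lengths are in m, angles in rad, forces in N, time in s.
With the tool pointing down it reaches from about 0.35 to 0.975 m from the base axis. Payload 4.9 kg.
Tool frame: the origin (TCP) lies at the very end of the fingers, on their centre line; the grasp point (between the pads) lies 19 mm behind it; z points along the fingers, y is the line along which they close (so a half turn about z gives the same grasp; the last joint's range is limited). The gripper opens to 85 mm and grips with 20 to 120 N. Pads are 22 mm wide; open, the fingers measure 114 mm over their backs; the gripper's body (76 mm by 85 mm) begins 54 mm behind the grasp point. The pads swing forward as they close: fully open they stand 13 mm farther back than shut.
Start: joints at [1.111, 0.053, 1.613, -0, 1.476, -0.119], TCP at [0.209, 0.589, 0.231] pointing down, gripper open.
Joint ranges: [-3.01, 3.01], [-1.01, 2.22], [0.06, 2.58], [-1.02, 4.17], [0.09, 2.62], [-3.14, 3.14]. Speed limits (rad/s): [2.57, 2.57, 3.14, 3.14, 3.14, 3.14].

INTERFACE

Orientations are given as a rotation vector (axis times angle).
In Python, from station import ctrl, imaging gives the robot as it stands.
- The arm moves only by the tool play_rows, never from a script. Its argument "series" is a list of rows, each a list of 3 entries, a list of its own where there are three numbers: the opening, from 0 (shut) to 1 (fully open), then the shift along the tool's x, y, z each as a share of 0.05 m, from -1 to 1, then the turn, a rotation vector about the tool's x, y, z each as a share of 8 degrees, from -1 to 1. In form: [[grip, [dx, dy, dz], [ax, ay, az]], ...]. A call has 1 to 8 rows; each row shifts and turns the commanded pose from where the row before left it, along the tool's axes as they then stand; what a row does not reach is not made up. A row lasts 1/8 s, in which the tool goes at most 62.5 mm and 10.7 degrees, less where a joint would pass 70% of its speed; a pose out of reach is approached as far as the arm can. A call with a number of a shift or a turn outside -1 to 1 is refused whole. A call with a gripper value outside its range is refused whole. The fingers move at their own pace and stop on an object; "force" is the grip in N (left out, the last holds). Time passes only in rows, so rows that do not move let the fingers close. It gives the time, the measured TCP pose, the force, the opening and the grip force at its end, in the units of the state.
- ctrl.get_obs(): the state, without advancing time (a new reading comes with each control period).
- imaging.get_image(name): name is "scene" or "top" or "wrist"; returns a dict with "color" (400x640x3 uint8, blue, green, red), "fx", "fy", "cx", "cy" (pixels), "extrinsics" (4x4, takes a point from world to camera coordinates); the wrist camera has in their place "hand_eye" (4x4, takes a point from camera to tool coordinates, whose origin is the TCP and whose axes are the flange's). Camera axes: x right, y down, z forward; pixel columns grow to the right and rows downward; lengths in m; the calibration is good to about 2 mm. A picture is of the moment at which its call begins: read the wrist's pose just before it. There is no depth.
- ctrl.finish_job(): hands the job in; it is judged then, once.
The state is a dict: "t": time; "q": joint angles; "dq": joint speeds; "effort": joint torques, N m; "tool_pos": TCP position; "tool_rot": TCP orientation; "contact_force": force on the tool from outside, world axes, zero at the start; "wrist_torque": the same for the moment, N m; "opening": finger opening in m; "grip_force": force on a finger pad.
Only numpy, scipy, OpenCV 4.12 (cv2) and the standard library are available. Lean on these libraries where they do the work, as an engineer would, in place of code of your own. Each camera call takes 0.05 s, during which the arm holds its last target. There are 200 camera calls.

## Working session

There is one attempt and no reset: what is moved stays moved. The work goes in short steps, Python scripts to look and compute and a tool call to move; the robot and the scene stay as the last step left them, time stands still between calls to the robot, and variables do not carry over. Pictures are saved under pics/ and viewed, at most 10 in all, crops included, and the job is handed in when it is done.

Besides the shell and the picture viewer there is one more tool, called after "Request:" by a JSON object that holds its "method" and its "body". play_rows: Moves the arm, as the interface text tells. Shift numbers are shares of 0.05 m and turn numbers shares of 8 degrees, none past 1 either way. Its arguments: {"type":"object","properties":{"series":{"type":"array"},"force":{"type":"number"}},"required":["series"]}

```bash
mkdir -p pics; cat > h.py <<'E'
import numpy as np, cv2
from station import ctrl, imaging
from scipy.spatial.transform import Rotation as R
def snap(n,f,s=1,crop=None):
    o=ctrl.get_obs(); im=imaging.get_image(n); c=im["color"]
    np.savez('pics/'+f+'.npz',**{k:v for k,v in im.items()},tp=o["tool_pos"],tr=o["tool_rot"])
    cv2.imwrite('pics/'+f+'.png',c)
def crop(f,x0,y0,x1,y1,s,out):
    c=np.load('pics/'+f+'.npz')["color"][y0:y1,x0:x1]
    cv2.imwrite('pics/'+out+'.png',cv2.resize(c,None,fx=s,fy=s,interpolation=cv2.INTER_CUBIC))
def P(f):
    """K, world->cam 4x4"""
    d=np.load('pics/'+f+'.npz'); K=np.array([[d["fx"],0,d["cx"]],[0,d["fy"],d["cy"]],[0,0,1]],float)
    if "extrinsics" in d: return K,d["extrinsics"]
    T=np.eye(4);T[:3,:3]=R.from_rotvec(d["tr"]).as_matrix();T[:3,3]=d["tp"]
    return K,np.linalg.inv(T@d["hand_eye"])
def proj(f,p):
    K,E=P(f);q=np.atleast_2d(p)@E[:3,:3].T+E[:3,3];q=q@K.T;return q[:,:2]/q[:,2:]
def ray(f,uv):
    K,E=P(f);d=E[:3,:3].T@np.linalg.solve(K,[uv[0],uv[1],1]);return -E[:3,:3].T@E[:3,3],d
def onz(f,uv,z):
    o,d=ray(f,uv);return o+d*(z-o[2])/d[2]
def tri(obs):
    A=np.zeros((3,3));b=np.zeros(3)
    for f,uv in obs:
        o,d=ray(f,uv);d=d/np.linalg.norm(d);M=np.eye(3)-np.outer(d,d);A+=M;b+=M@o
    return np.linalg.solve(A,b)
E
python3 - <<'E'
from h import *
snap("scene","s0");snap("top","t0")
for f in("s0","t0"):
    K,E=P(f);print(f,K[0,0],(-E[:3,:3].T@E[:3,3]).round(3),E[2,:3].round(2))
a=cv2.imread('pics/s0.png');b=cv2.imread('pics/t0.png')
print(ctrl.get_obs())
E
```

```text
s0 461.0324174489726 [0.859 0.557 1.16 ] [-0.28 -0.41 -0.87]
t0 387.6036067636098 [0.281 0.079 1.27 ] [ 0.21  0.   -0.98]
{'t': 0.1, 'q': array([ 1.11101462e+00,  5.33019331e-02,  1.61416193e+00, -1.69218066e-05,
        1.47596906e+00, -1.18994615e-01]), 'dq': array([-0.00023713, -0.0014028 , -0.00268151, -0.00158351,  0.00039958,
        0.00070666]), 'effort': array([ 2.31330077e-04, -3.94896019e+01, -3.71366465e+01, -4.25569681e-05,
        3.83767619e-03,  2.36278095e-05]), 'tool_pos': array([0.20864479, 0.58855375, 0.23017594]), 'tool_rot': array([-5.32631491e-01, -3.09559404e+00,  2.77759031e-03]), 'contact_force': array([-6.25417950e-01, -1.59811883e-01, -4.21136876e-04]), 'wrist_torque': array([ 0.01495504, -0.04433728, -0.03787992]), 'grip_force': 0.0, 'opening': 0.08516424599909787}
```

View pics/s0.png

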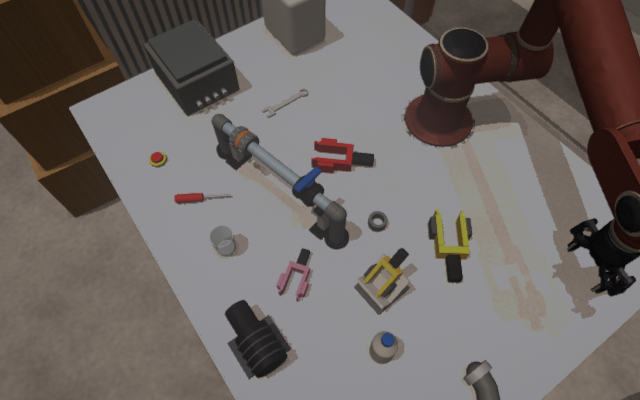

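View pics/t0.png

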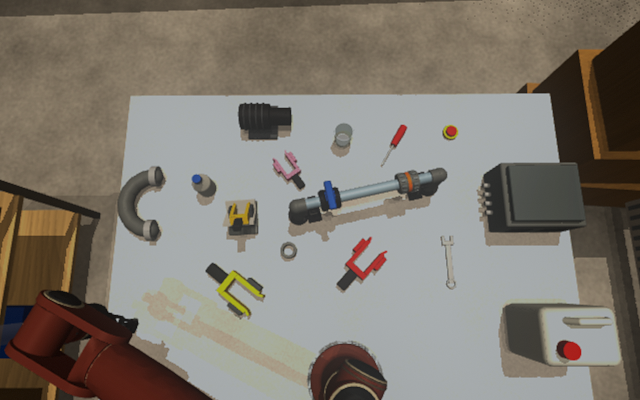

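The scene shows four probe-like things, given here as scene pixel / top pixel:
- Yellow on the white rest: (383,275) / (240,215).
- Larger yellow-green, flat on the bench: (450,240) / (235,290).
- Pink: (295,275) / (288,168).
- Red: (342,155) / (363,263).

By the description it is the smaller yellow one on the rest. The valve is at top (330,195) and the union at top (405,182). I'll check the choice in one close crop.

```bash
python3 - <<'E'
from h import *
def g(f,x0,y0,w,h,s):
    c=np.load('pics/'+f+'.npz')["color"][y0:y0+h,x0:x0+w];return cv2.resize(c,None,fx=s,fy=s,interpolation=cv2.INTER_CUBIC)
a=g("s0",345,235,80,80,5);b=g("t0",210,180,80,80,5)     # 400x400 each
cv2.imwrite('pics/c1.png',np.hstack([a,b]))
a=g("s0",205,105,160,150,3.7)   
b=g("t0",280,160,180,75,4.4)
cv2.imwrite('pics/c2.png',b); cv2.imwrite('pics/c3.png',a)
E
```

```text
(no output)
```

View pics/c1.png

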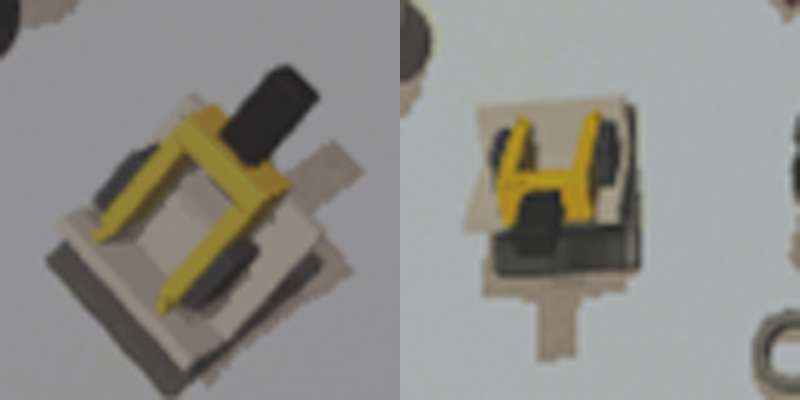

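View pics/c2.png

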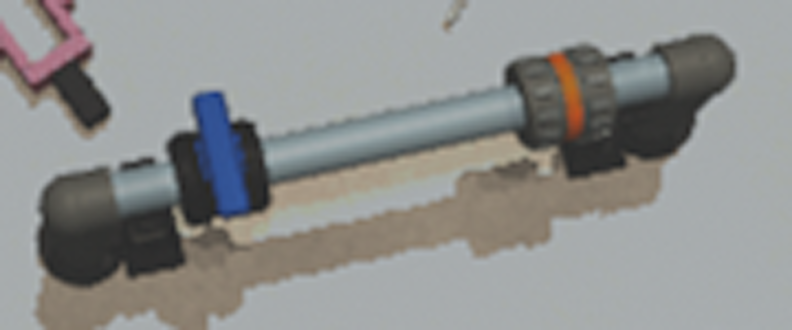

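View pics/c3.png

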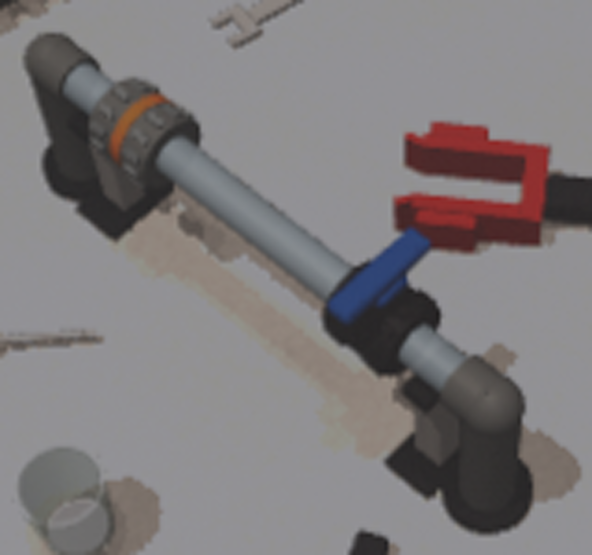

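The crop confirms the choice: yellow U with a black grip block and dark pods, lying on the white rest. In the scene crop the leg tips are at (98,238) and (163,308) and the grip end is at (302,82). In the top crop the tips are at (521,120) and (597,113) and the grip end is at (538,250). The other two crops show the pipe clear between valve and union, with the union at the far right in the top view.

```bash
cat >> h.py <<'E'
from scipy.optimize import least_squares
def probeR(yaw,lean=0.7):
    u=np.array([np.cos(yaw),np.sin(yaw),0]);Z=np.array([0,0,1.])
    z=np.cos(lean)*Z+np.sin(lean)*u; n=np.sin(lean)*Z-np.cos(lean)*u
    return np.stack([np.cross(n,z),n,z],1)
def fitprobe(obs,x0,f_scale=2):
    fun=lambda v:np.concatenate([(proj(f,probeR(v[3])@(np.array(m)*1e-3)+v[:3])[0]-uv) for f,uv,m in obs])
    return least_squares(fun,x0,loss='soft_l1',f_scale=f_scale)
E
python3 - <<'E'
from h import *
s=lambda x,y:(345+x/5-.4,235+y/5-.4); t=lambda x,y:(210+(x-400)/5-.4,180+y/5-.4)
obs=[("s0",s(98,238),(25,15,-75)),("s0",s(163,308),(-25,15,-75)),("s0",s(183,125),(27.5,15,14)),("s0",s(268,205),(-27.5,15,14)),
("s0",s(302,82),(0,0,62)),("t0",t(521,120),(-25,15,-75)),("t0",t(597,113),(25,15,-75)),("t0",t(538,250),(0,-5,62))]
r=fitprobe(obs,[.45,.4,.08,3.5]);print(r.x.round(4),r.fun.reshape(-1,2).round(1).tolist())
v=r.x;Rm=probeR(v[3]);print("grip",v[:3]+Rm@[0,0,.042],"foot",v[:3]+Rm@[0,0,-.075])
ct=lambda x,y:(280+x/4.4-.4,160+y/4.4-.4);cs=lambda x,y:(205+x/3.7-.4,105+y/3.7-.4)
A=[onz("t0",ct(268,157),.14),onz("t0",ct(524,108),.14)];B=[onz("s0",cs(335,282),.14),onz("s0",cs(180,162),.14)]
print(A,B)
for q in(A,B): d=q[1]-q[0];print(np.arctan2(d[1],d[0]),np.linalg.norm(d))
E
```

```text
[0.4834 0.3225 0.0951 3.2181] [[-1.1, 0.6], [-0.4, 1.5], [0.9, -1.5], [-0.1, -1.0], [-0.7, 0.3], [-0.3, -0.0], [-0.1, 0.1], [-0.7, 1.2]]
grip [0.45641574 0.32042544 0.12724829] foot [0.53156855 0.32618876 0.03776175]
[array([0.54462877, 0.01173575, 0.14      ]), array([ 0.57782754, -0.16412838,  0.14      ])] [array([0.5435089 , 0.00301815, 0.14      ]), array([ 0.57804531, -0.14942601,  0.14      ])]
-1.3842168888136293 0.17897025637369215
-1.3480058919254743 0.1563073494478777
```

```bash
cat >> h.py <<'E'
def toolR(pR): return np.stack([-pR[:,1],-pR[:,0],-pR[:,2]],1)
def go(p,Rt):
    """print moves from the present pose: shift in present tool axes & in target axes (mm), turn (deg, tool axes)"""
    o=ctrl.get_obs();R0=R.from_rotvec(o["tool_rot"]).as_matrix();d=np.array(p)-o["tool_pos"]
    rv=R.from_matrix(R0.T@Rt).as_rotvec(degrees=True)
    print("t",o["t"],"tcp",o["tool_pos"].round(4),"F",np.round(o["contact_force"],1),"open",round(o["opening"],4))
    print("shift now-axes /50:",(R0.T@d/.05).round(2)," target-axes /50:",(Rt.T@d/.05).round(2)," turn /8deg:",(rv/8).round(2))
E
python3 - <<'E'
from h import *
v=[.4834,.3225,.0951,3.2181];pR=probeR(v[3])
go(np.array(v[:3])+pR@[0,0,.13],toolR(pR))
print(imaging.get_image("wrist")["hand_eye"].round(3))
E
```

```text
t 0.1 tcp [0.2086 0.5886 0.2302] F [-0.6 -0.2 -0. ] open 0.0852
shift now-axes /50: [-5.43 -3.86  0.72]  target-axes /50: [-2.14 -5.73  2.73]  turn /8deg: [-1.06 -4.94 -2.86]
[[-0.    -0.957 -0.291  0.075]
 [ 1.    -0.     0.    -0.   ]
 [-0.    -0.291  0.957 -0.142]
 [ 0.     0.     0.     1.   ]]
```

Request:
{"method": "play_rows", "body": {"series": [[1, [-0.78, -0.55, 0.1], [0, 0, 0]], [1, [-0.78, -0.55, 0.1], [0, 0, 0]], [1, [-0.78, -0.55, 0.1], [0, 0, 0]], [1, [-0.78, -0.55, 0.1], [0, 0, 0]], [1, [-0.78, -0.55, 0.1], [0, 0, 0]], [1, [-0.78, -0.55, 0.1], [0, 0, 0]], [1, [-0.75, -0.56, 0.12], [0, 0, 0]]]}}

```text
t: 1.02
tool_pos: [0.4009, 0.315, 0.195]
tool_rot: [0.533, 3.096, 0.0]
contact_force: [0.4, 0.1, 0.7]
opening: 0.0855
grip_force: 0.0
```

Request:
{"method": "play_rows", "body": {"series": [[1, [0, 0, 0], [-0.18, -0.82, -0.48]], [1, [0, 0, 0], [-0.18, -0.82, -0.48]], [1, [0, 0, 0], [-0.18, -0.82, -0.48]], [1, [0, 0, 0], [-0.18, -0.82, -0.48]], [1, [0, 0, 0], [-0.17, -0.83, -0.47]], [1, [0, 0, 0], [-0.17, -0.83, -0.47]], [1, [0, 0, 0], [0, 0, 0]]]}}

```text
t: 1.9
tool_pos: [0.3984, 0.3157, 0.1928]
tool_rot: [-0.093, 2.443, 0.036]
contact_force: [0.4, 1.1, -0.2]
opening: 0.0849
grip_force: 0.0
```

```bash
python3 - <<'E'
from h import *
v=[.4834,.3225,.0951,3.2181];pR=probeR(v[3])
go(np.array(v[:3])+pR@[0,0,.13],toolR(pR));print(ctrl.get_obs()["q"].round(2))
snap("wrist","w1"); 
pts=np.array([(25,15,-75),(-25,15,-75),(27.5,15,14),(-27.5,15,14),(12,10,62),(-12,10,62),(12,-10,62),(-12,-10,62),(17.5,15,0),(-17.5,15,0)])*1e-3
print(proj("w1",pts@pR.T+v[:3]).round(0).tolist())
E
```

```text
t 1.9 tcp [0.3984 0.3157 0.1928] F [ 0.4  1.1 -0.2] open 0.0849
shift now-axes /50: [-0.05  0.01 -0.01]  target-axes /50: [-0.05  0.01 -0.01]  turn /8deg: [ 0.01 -0.02 -0.01]
[ 0.74 -0.54  2.28 -0.53  0.89 -0.68]
[[298.0, 190.0], [341.0, 190.0], [289.0, 216.0], [351.0, 216.0], [303.0, 231.0], [336.0, 231.0], [303.0, 205.0], [337.0, 205.0], [301.0, 211.0], [338.0, 211.0]]
```

View pics/w1.png

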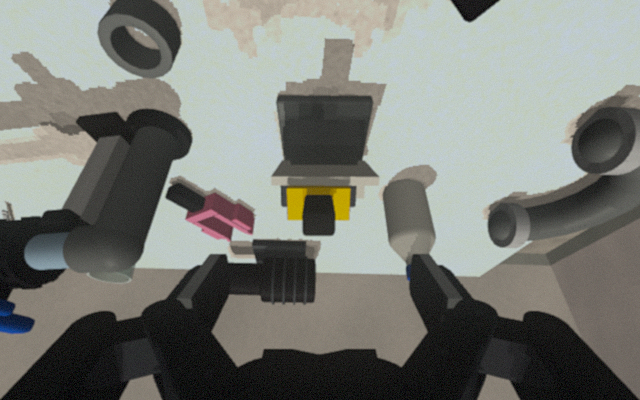

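The wrist view shows the black block end at about (319,208–235) and the crown at 287–354. That matches the prediction to within about 3 px, so a 2 mm correction along -x is enough. Now I'll go in along the probe's axis and close.

Request:
{"method": "play_rows", "body": {"series": [[1, [-0.05, 0, 0.5], [0, 0, 0]], [1, [-0.04, 0, 0.5], [0, 0, 0]], [1, [0, 0, 0.5], [0, 0, 0]], [1, [0, 0, 0.4], [0, 0, 0]], [1, [0, 0, 0.22], [0, 0, 0]], [1, [0, 0, 0], [0, 0, 0]]]}}

```text
t: 2.7
tool_pos: [0.4725, 0.3219, 0.117]
tool_rot: [-0.09, 2.44, 0.037]
contact_force: [-0.2, 0.4, -0.2]
opening: 0.0856
grip_force: 0.0
```

Request:
{"method": "play_rows", "body": {"series": [[0.1, [0, 0, 0], [0, 0, 0]], [0, [0, 0, 0], [0, 0, 0]], [0, [0, 0, 0], [0, 0, 0]], [0, [0, 0, 0], [0, 0, 0]], [0, [0, 0, 0], [0, 0, 0]], [0, [0, 0, 0], [0, 0, 0]]], "force": 50}}

```text
t: 3.45
tool_pos: [0.4719, 0.3223, 0.1177]
tool_rot: [-0.091, 2.439, 0.038]
contact_force: [-3.9, -1.7, 4.6]
opening: 0.0234
grip_force: 53.5
```

Request:
{"method": "play_rows", "body": {"series": [[0, [-0.3, 0, 0], [0, 0, 0]], [0, [-0.5, 0, 0], [0, 0, 0]], [0, [-0.64, 0, -0.5], [0, 0, 0]], [0, [-0.64, 0, -0.77], [0, 0, 0]], [0, [-0.64, 0, -0.77], [0, 0, 0]], [0, [-0.64, 0, -0.77], [0, 0, 0]], [0, [-0.64, 0, -0.77], [0, 0, 0]], [0, [0, 0, 0], [0, 0, 0]]]}}

```text
t: 4.45
tool_pos: [0.5102, 0.3248, 0.3889]
tool_rot: [-0.09, 2.432, 0.043]
contact_force: [-0.4, -0.2, -2.6]
opening: 0.0233
grip_force: 52.8
```

```bash
cat >> h.py <<'E'
def down(a): # tool down, tool y at angle a
    y=np.array([np.cos(a),np.sin(a),0]);z=np.array([0,0,-1.]);return np.stack([np.cross(y,z),y,z],1)
E
python3 - <<'E'
from h import *
o=ctrl.get_obs();print(o["q"].round(2),o["contact_force"].round(1))
go([.558,-.06,.36],down(.187))
E
```

```text
[ 0.59 -0.41  1.87 -0.37  1.07 -0.98] [-0.4 -0.2 -2.6]
t 4.45 tcp [0.5102 0.3248 0.3889] F [-0.4 -0.2 -2.6] open 0.0233
shift now-axes /50: [ 0.06 -7.75  0.63]  target-axes /50: [-7.74 -0.49  0.58]  turn /8deg: [3.73 4.09 9.97]
```

Request:
{"method": "play_rows", "body": {"series": [[0, [0, 0, 0], [0.31, 0.34, 0.83]], [0, [0, 0, 0], [0.31, 0.34, 0.83]], [0, [0, 0, 0], [0.31, 0.34, 0.83]], [0, [0, 0, 0], [0.31, 0.34, 0.83]], [0, [0, 0, 0], [0.31, 0.34, 0.83]], [0, [0, 0, 0], [0.31, 0.34, 0.83]], [0, [0, 0, 0], [0.31, 0.34, 0.83]], [0, [0, 0, 0], [0.31, 0.34, 0.83]]]}}

```text
t: 5.45
tool_pos: [0.5086, 0.324, 0.3792]
tool_rot: [1.284, 2.595, 0.002]
contact_force: [-0.3, 0.1, -3.4]
opening: 0.0238
grip_force: 52.6
```

Request:
{"method": "play_rows", "body": {"series": [[0, [0, 0, 0], [0.31, 0.34, 0.83]], [0, [0, 0, 0], [0.31, 0.34, 0.83]], [0, [0, 0, 0], [0.31, 0.34, 0.83]], [0, [0, 0, 0], [0.31, 0.34, 0.83]], [0, [0, 0, 0], [0, 0, 0]]]}}

```text
t: 6.08
tool_pos: [0.5095, 0.3232, 0.3795]
tool_rot: [-2.002, -2.418, 0.018]
contact_force: [-0.0, 0.0, -4.2]
opening: 0.0237
grip_force: 52.5
```

```bash
python3 - <<'E'
from h import *
go([.558,-.06,.36],down(.187))
E
```

```text
t 6.075 tcp [0.5095 0.3232 0.3795] F [-0.   0.  -4.2] open 0.0237
shift now-axes /50: [-7.71 -0.47  0.44]  target-axes /50: [-7.71 -0.47  0.39]  turn /8deg: [-0.08  0.04  0.  ]
```

Request:
{"method": "play_rows", "body": {"series": [[0, [-0.96, -0.06, 0], [-0.08, 0.04, 0]], [0, [-0.96, -0.06, 0], [0, 0, 0]], [0, [-0.96, -0.06, 0], [0, 0, 0]], [0, [-0.96, -0.06, 0], [0, 0, 0]], [0, [-0.96, -0.06, 0], [0, 0, 0]], [0, [-0.96, -0.06, 0], [0, 0, 0]], [0, [-0.96, -0.06, 0], [0, 0, 0]], [0, [-0.96, -0.06, 0], [0, 0, 0]]]}}

```text
t: 7.08
tool_pos: [0.557, -0.0588, 0.3807]
tool_rot: [1.999, 2.422, 0.006]
contact_force: [0.3, 0.9, -2.7]
opening: 0.0232
grip_force: 52.6
```

Request:
{"method": "play_rows", "body": {"series": [[0, [0, 0, 0.4], [0, 0, 0]], [0, [0, 0, 0], [0, 0, 0]], [0, [0, 0, 0], [0, 0, 0]]]}}

```text
t: 7.45
tool_pos: [0.5572, -0.0563, 0.3618]
tool_rot: [2.0, 2.422, 0.007]
contact_force: [-0.1, 0.4, -2.0]
opening: 0.0231
grip_force: 52.4
```

```bash
python3 - <<'E'
from h import *
go([.558,-.06,.36],down(.187))
snap("scene","s1");snap("top","t1");snap("wrist","w2")
print(proj("s1",[.558,-.06,.2]),proj("t1",[.558,-.06,.2]),proj("w2",[.558,-.06,.156]))
def g(f,x0,y0,w,h,s):
    c=np.load('pics/'+f+'.npz')["color"][y0:y0+h,x0:x0+w];return cv2.resize(c,None,fx=s,fy=s,interpolation=cv2.INTER_CUBIC)
w=g("w2",0,0,640,400,.7)
a=g("s1",215,100,140,100,3.2)
b=g("t1",300,130,160,100,3.2) 
a=g("s1",205,100,125,100,3.2)[:,:400];b=g("t1",310,125,125,100,3.2)[:,:400]
im=np.zeros((600,800,3),np.uint8);im[:a.shape[0],:400]=a;im[:b.shape[0],400:]=b;im[320:600,:448]=w
cv2.imwrite('pics/m1.png',im)
E
```

```text
t 7.45 tcp [ 0.5572 -0.0563  0.3618] F [-0.1  0.4 -2. ] open 0.0231
shift now-axes /50: [-0.08  0.    0.04]  target-axes /50: [-0.08  0.    0.04]  turn /8deg: [ 0.03 -0.02  0.02]
[[275.38903528 154.02528006]] [[366.75447369 185.75459508]] [[318.37660013 176.99855656]]
```

View pics/m1.png

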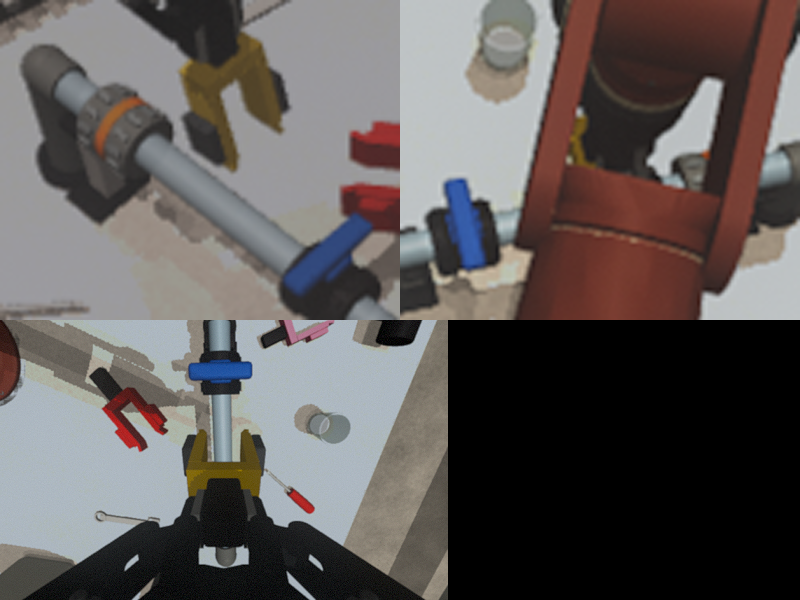

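The left panel shows the probe held upright above the pipe, robot side in the scene view. The bottom panel (wrist) shows the crown at about (187–262, 465–495), with the pipe passing between the legs at about x 212–231 and the valve up-image. I'll enlarge the wrist part to get the sideways and yaw offsets.

```bash
python3 - <<'E'
from h import *
def g(f,x0,y0,w,h,s):
    c=np.load('pics/'+f+'.npz')["color"][y0:y0+h,x0:x0+w];return cv2.resize(c,None,fx=s,fy=s,interpolation=cv2.INTER_CUBIC)
a=g("w2",245,80,160,120,5)[:600,:800]
cv2.imwrite('pics/m2.png',cv2.convertScaleAbs(a,alpha=1.2))
T=np.array([.5572,-.0563,.3618]);Rt=down(.187)
# predicted crown lower-front etc for probe with z=23 offset
pts=np.array([(27.5,-15,14),(-27.5,-15,14),(27.5,-15,0),(-27.5,-15,0),(17.5,-15,0),(-17.5,-15,0),(25,-15,-75),(-25,-15,-75),(25,15,-75),(-25,15,-75)])
o=ctrl.get_obs();Rt=R.from_rotvec(o["tool_rot"]).as_matrix();pR=np.stack([-Rt[:,1],-Rt[:,0],-Rt[:,2]],1)
org=o["tool_pos"]-pR[:,2]*.023
for s in(1,-1): print(((proj("w2",(pts*[1,s,1]*1e-3)@pR.T+org)-[245,80])*5).round(0).tolist())
m=np.array([.5612,-.0755,.14]);d=np.array([np.cos(-1.384),np.sin(-1.384),0]);sd=np.array([-d[1],d[0],0])
for k in(-.08,-.06,-.03,0): print(k,((proj("w2",np.array([m+d*k+sd*.016,m+d*k-sd*.016]))-[245,80])*5).round(0).tolist())
E
```

```text
[[114.0, 725.0], [641.0, 725.0], [134.0, 679.0], [620.0, 679.0], [222.0, 679.0], [532.0, 679.0], [219.0, 520.0], [532.0, 520.0], [224.0, 696.0], [526.0, 696.0]]
[[128.0, 979.0], [627.0, 979.0], [145.0, 917.0], [608.0, 917.0], [230.0, 917.0], [524.0, 917.0], [224.0, 696.0], [526.0, 696.0], [219.0, 520.0], [532.0, 520.0]]
-0.08 [[438.0, 195.0], [298.0, 195.0]]
-0.06 [[437.0, 284.0], [299.0, 284.0]]
-0.03 [[435.0, 412.0], [301.0, 412.0]]
0 [[433.0, 534.0], [302.0, 534.0]]
```

View pics/m2.png

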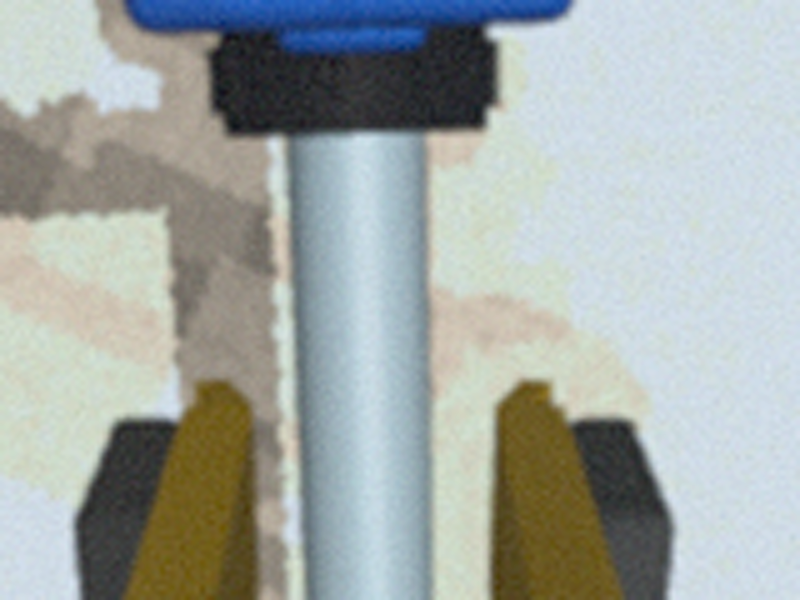

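The legs straddle the pipe. Tips are at (219,385) and (525,385) and the pipe edges at (292–428, 140) and (308–432, 590). The tips sit about 27 real px toward the valve from the prediction, so the probe has swung in the pads. I'll fit that tilt.

```bash
python3 - <<'E'
from h import *
c=np.load('pics/w2.npz')["color"];hsv=cv2.cvtColor(c,cv2.COLOR_BGR2HSV)
m=((hsv[...,0]>15)&(hsv[...,0]<35)&(hsv[...,1]>140)).astype(np.uint8)
for r in list(range(150,262,4)):
    x=np.flatnonzero(m[r,240:400])+240
    print(r,x.min() if len(x) else 0,x.max() if len(x) else 0,len(x),end=' | ')
print([(cc,[(int(k)) for k in np.flatnonzero(m[150:280,cc])[[0,-1]]+150]) for cc in(275,282,300,316,330,355,362) if m[150:280,cc].any()])
obs=[((219,385),(25,-15,-75)),((525,385),(-25,-15,-75))]
K=None
d=np.load('pics/w2.npz');Rt=R.from_rotvec(d["tr"]).as_matrix();pR0=np.stack([-Rt[:,1],-Rt[:,0],-Rt[:,2]],1)
piv=d["tp"]-Rt[:,2]*.019
for th in(0,.1,.15,.2,.25):
  for dz in(0,):
    pR=pR0@R.from_rotvec([th,0,0]).as_matrix()
    org=piv-pR[:,2]*(.042+dz)
    q=proj("w2",np.array([(25,-15,-75),(0,-15,0),(0,-15,14),(27.5,-15,14),(27.5,15,14)])*1e-3@pR.T+org).round(1)
    print(th,q.tolist())
print("obs tip",(245+219/5,80+385/5))
E
```

```text
150 0 0 0 | 154 0 0 0 | 158 285 354 14 | 162 283 355 23 | 166 281 358 28 | 170 279 359 31 | 174 278 360 33 | 178 277 362 36 | 182 275 363 39 | 186 274 364 41 | 190 273 365 42 | 194 272 366 46 | 198 271 368 49 | 202 269 369 53 | 206 269 369 101 | 210 267 371 105 | 214 266 372 107 | 218 266 372 107 | 222 267 372 106 | 226 268 371 78 | 230 268 370 59 | 234 269 370 55 | 238 269 369 56 | 242 269 369 27 | 246 270 369 23 | 250 270 369 20 | 254 0 0 0 | 258 325 325 1 | [(275, [182, 251]), (282, [163, 241]), (300, [203, 272]), (316, [204, 264]), (330, [203, 276]), (355, [162, 241]), (362, [177, 251])]
0 [[288.6, 183.7], [320.3, 215.4], [320.4, 224.5], [267.8, 224.5], [270.5, 275.3]]
0.1 [[289.2, 197.5], [320.3, 221.6], [320.4, 228.6], [268.5, 228.6], [270.2, 281.3]]
0.15 [[289.4, 204.4], [320.3, 224.9], [320.4, 230.8], [268.8, 230.8], [270.1, 284.3]]
0.2 [[289.5, 211.3], [320.3, 228.2], [320.4, 233.0], [269.1, 233.0], [269.9, 287.3]]
0.25 [[289.7, 218.3], [320.3, 231.5], [320.4, 235.3], [269.3, 235.4], [269.7, 290.3]]
obs tip (288.8, 157.0)
```

The fit gives a 0.20 rad swing about the pad axis with no slip in depth (tip row 157, crown rows 203–216). The pipe yaw is about 0.02 rad off my guess and the pipe lies about 1.2 mm toward the robot. I'll plan the correction and a pose 15 mm above leg entry.

```bash
cat >> h.py <<'E'
def tgt(piv,a=.207,th=.2):
    Rt=down(a)@R.from_rotvec([0,-th,0]).as_matrix();return np.array(piv)+Rt[:,2]*.019,Rt
E
python3 - <<'E'
from h import *
o=ctrl.get_obs();R0=R.from_rotvec(o["tool_rot"]).as_matrix()
piv=o["tool_pos"]-.019*R0[:,2]-R0[:,1]*.0012
print(piv);piv[2]=.288;np.save('piv.npy',piv)
go(*tgt(piv)); print((tgt(piv)[1].T@[0,0,-1]).round(3))
E
```

```text
[ 0.55639943 -0.05688743  0.38213707]
t 7.6 tcp [ 0.5577 -0.0566  0.3631] F [ 0.1 -0.6 -3.1] open 0.0232
shift now-axes /50: [-0.08 -0.04  1.88]  target-axes /50: [ 0.3  -0.03  1.85]  turn /8deg: [ 0.03 -1.44 -0.13]
[0.199 0.    0.98 ]
```

Request:
{"method": "play_rows", "body": {"series": [[0, [0, 0, 0], [0.02, -0.72, -0.07]], [0, [0, 0, 0], [0.01, -0.72, -0.06]], [0, [0.06, -0.01, 0.37], [0, 0, 0]], [0, [0.06, -0.01, 0.37], [0, 0, 0]], [0, [0.06, -0.01, 0.37], [0, 0, 0]], [0, [0.06, 0, 0.37], [0, 0, 0]], [0, [0.06, 0, 0.37], [0, 0, 0]], [0, [0, 0, 0], [0, 0, 0]]]}}

```text
t: 8.6
tool_pos: [0.5555, -0.0614, 0.2658]
tool_rot: [1.883, 2.317, -0.192]
contact_force: [0.5, 0.5, -2.5]
opening: 0.0232
grip_force: 52.4
```

```bash
python3 - <<'E'
from h import *
piv=np.load('piv.npy');go(*tgt(piv))
snap("wrist","w3");snap("scene","s2")
def g(f,x0,y0,w,h,s):
    c=np.load('pics/'+f+'.npz')["color"][y0:y0+h,x0:x0+w];return cv2.resize(c,None,fx=s,fy=s,interpolation=cv2.INTER_CUBIC)
a=g("w3",250,100,140,150,4); b=g("s2",225,100,60,80,4)
im=np.zeros((600,800,3),np.uint8);im[:a.shape[0],:a.shape[1]]=a;im[:b.shape[0],560:800]=b
cv2.imwrite('pics/m3.png',cv2.convertScaleAbs(im,alpha=1.2))
d=np.load('pics/w3.npz');Rt=R.from_rotvec(d["tr"]).as_matrix();pR0=np.stack([-Rt[:,1],-Rt[:,0],-Rt[:,2]],1)
pv=d["tp"]-Rt[:,2]*.019
for th in(-.15,-.2,-.25):
    pR=pR0@R.from_rotvec([th,0,0]).as_matrix();org=pv-pR[:,2]*.042
    print(th,((proj("w3",np.array([(25,-15,-75),(-25,-15,-75),(0,-15,0),(0,-15,14)])*1e-3@pR.T+org)-[250,100])*4).round(0).tolist())
E
```

```text
t 8.6 tcp [ 0.5555 -0.0614  0.2658] F [ 0.5  0.5 -2.5] open 0.0232
shift now-axes /50: [-0.01  0.04 -0.07]  target-axes /50: [-0.01  0.04 -0.07]  turn /8deg: [-0.04 -0.02 -0.  ]
-0.15 [[150.0, 253.0], [410.0, 253.0], [281.0, 428.0], [282.0, 477.0]]
-0.2 [[148.0, 225.0], [411.0, 225.0], [281.0, 417.0], [282.0, 471.0]]
-0.25 [[146.0, 197.0], [413.0, 197.0], [282.0, 406.0], [282.0, 464.0]]
```

View pics/m3.png

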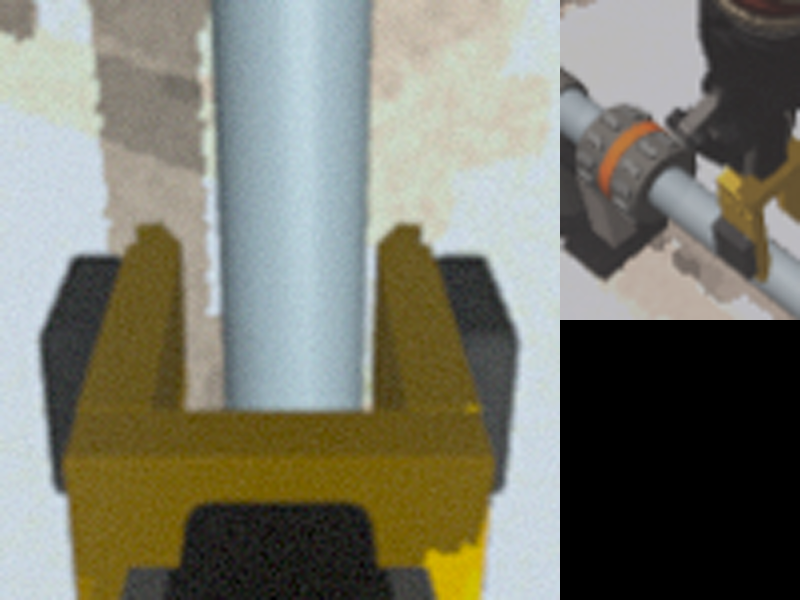

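The picture shows the legs upright and astride the pipe, with tips at (150,228) and (406,228). The pipe centre is at x≈294 against 280 for the legs, so I need about +3 mm along tool y before going down.

Request:
{"method": "play_rows", "body": {"series": [[0, [0, 0.065, 0], [-0.04, 0, 0]], [0, [0, 0, 0], [0, 0, 0]], [0, [0, 0, 0], [0, 0, 0]]]}}

```text
t: 9.07
tool_pos: [0.5601, -0.0607, 0.2693]
tool_rot: [1.878, 2.312, -0.181]
contact_force: [-0.1, 0.3, -3.8]
opening: 0.0235
grip_force: 52.5
```

```bash
cat >> h.py <<'E'
def gaps(f,rows):
    c=np.load('pics/'+f+'.npz')["color"];hsv=cv2.cvtColor(c,cv2.COLOR_BGR2HSV)
    for r in rows:
        b=np.flatnonzero((hsv[r,:,0]>15)&(hsv[r,:,0]<35)&(hsv[r,:,1]>140)&(np.arange(640)>250)&(np.arange(640)<390))
        L=b[b<318].max();Rr=b[b>322].min()
        # pipe: strongest gradients within the gap
        g=np.abs(np.diff(cv2.GaussianBlur(c[r-3:r+4].astype(np.float32),(1,7),0).mean(0),axis=0)).sum(1)
        print(r,"legs",L,Rr,"mid",(L+Rr)/2,"seg",[tuple(int(k) for k in c[r,x]) for x in range(L+1,Rr,2)] if 0 else '', "hue",''.join('#' if (int(c[r-2:r+3,x,0].mean())-int(c[r-2:r+3,x,2].mean()))>12 else '.' for x in range(L,Rr+1)))
E
python3 - <<'E'
from h import *
go(*tgt(np.load('piv.npy')))
snap("wrist","w4");gaps("w3",(162,182));gaps("w4",(162,172,182,192))
E
```

```text
t 9.075 tcp [ 0.5601 -0.0607  0.2693] F [-0.1  0.3 -3.8] open 0.0235
shift now-axes /50: [ 0.01 -0.06 -0.01]  target-axes /50: [ 0.01 -0.06 -0.  ]  turn /8deg: [ 0.04 -0.01 -0.01]
162 legs 293 345 mid 319.0 seg  hue .........#######################################.....
182 legs 294 345 mid 319.5 seg  hue .............###################################....
162 legs 293 345 mid 319.0 seg  hue ....###########################################......
172 legs 293 345 mid 319.0 seg  hue .....############################################....
182 legs 294 345 mid 319.5 seg  hue .......#################################.....###....
192 legs 295 344 mid 319.5 seg  hue ......################################.......###..
```

Request:
{"method": "play_rows", "body": {"series": [[0, [0, -0.025, 0], [0, 0, 0]], [0, [0, 0, 0], [0, 0, 0]], [0, [0, 0, 0], [0, 0, 0]]]}}

```text
t: 9.5
tool_pos: [0.5586, -0.0609, 0.2687]
tool_rot: [1.878, 2.312, -0.182]
contact_force: [-0.2, -0.3, -3.1]
opening: 0.0234
grip_force: 52.6
```

```bash
python3 - <<'E'
from h import *
snap("wrist","w5");gaps("w5",(162,172,182,192))
for f in("w4","w5"):
    c=np.load(f'pics/{f}.npz')["color"]
    for r in(170,190): m=c[r-4:r+5,290:350].mean(0);print(f,r,m.mean(1).round().astype(int).tolist())
E
```

```text
162 legs 293 345 mid 319.0 seg  hue ......###########################################....
172 legs 294 345 mid 319.5 seg  hue .....###########################################....
182 legs 294 345 mid 319.5 seg  hue ........#################################....###....
192 legs 295 344 mid 319.5 seg  hue ........################################..........
w4 170 [63, 61, 61, 56, 57, 81, 126, 151, 136, 95, 91, 105, 113, 118, 125, 128, 133, 137, 139, 144, 146, 148, 150, 154, 157, 160, 164, 164, 165, 167, 166, 163, 160, 156, 153, 151, 148, 143, 141, 137, 132, 126, 115, 115, 142, 173, 178, 178, 176, 177, 178, 179, 171, 138, 78, 52, 61, 61, 63, 63]
w4 190 [56, 52, 51, 52, 50, 61, 93, 119, 113, 96, 83, 91, 103, 109, 117, 123, 126, 131, 134, 140, 144, 146, 149, 152, 154, 157, 159, 160, 161, 163, 163, 161, 158, 156, 152, 150, 147, 143, 141, 135, 131, 123, 114, 119, 143, 170, 173, 172, 173, 174, 176, 176, 150, 88, 49, 49, 52, 53, 51, 57]
w5 170 [62, 62, 61, 57, 56, 78, 114, 139, 161, 160, 122, 89, 94, 106, 114, 119, 125, 131, 133, 136, 141, 143, 146, 147, 150, 153, 157, 160, 163, 165, 166, 166, 166, 164, 159, 156, 152, 149, 148, 144, 141, 135, 133, 126, 115, 116, 143, 173, 178, 178, 178, 177, 170, 140, 78, 52, 60, 61, 62, 61]
w5 190 [54, 53, 51, 53, 50, 61, 92, 123, 124, 122, 110, 90, 84, 95, 104, 112, 117, 123, 127, 131, 136, 141, 144, 147, 149, 151, 155, 156, 159, 161, 163, 163, 164, 161, 157, 155, 152, 149, 147, 142, 138, 135, 129, 121, 113, 123, 153, 171, 174, 174, 176, 175, 151, 86, 47, 50, 53, 50, 52, 54]
```

Remaining offset is about 0.7 mm (pipe 318.2, legs 319.3). I'll nudge it and start down.

Request:
{"method": "play_rows", "body": {"series": [[0, [0.0, -0.015, 0], [0, 0, 0]], [0, [0.04, 0, 0.2], [0, 0, 0]], [0, [0.04, 0, 0.2], [0, 0, 0]], [0, [0.04, 0, 0.2], [0, 0, 0]], [0, [0, 0, 0], [0, 0, 0]]]}}

```text
t: 10.18
tool_pos: [0.5571, -0.061, 0.2361]
tool_rot: [1.88, 2.315, -0.185]
contact_force: [-0.3, 0.6, -3.8]
opening: 0.0233
grip_force: 52.5
```

```bash
python3 - <<'E'
from h import *
snap("wrist","w6")
c=np.load('pics/w6.npz')["color"]
for r in(170,190): m=c[r-4:r+5,286:354].mean(0);print(r,m.mean(1).round().astype(int).tolist())
o=ctrl.get_obs();print(o["tool_pos"],o["contact_force"].round(1),o["wrist_torque"].round(2))
E
```

```text
170 [65, 65, 63, 64, 64, 63, 62, 58, 59, 83, 118, 150, 166, 147, 99, 89, 101, 109, 116, 121, 126, 131, 135, 138, 141, 144, 147, 148, 152, 152, 155, 158, 161, 165, 166, 168, 169, 169, 171, 168, 166, 162, 158, 157, 154, 151, 149, 148, 144, 140, 137, 131, 123, 116, 127, 159, 173, 143, 78, 54, 59, 63, 63, 61, 64, 66, 62, 65]
190 [63, 63, 62, 59, 55, 55, 52, 53, 52, 62, 98, 132, 143, 140, 117, 87, 90, 102, 110, 114, 120, 126, 132, 133, 138, 141, 145, 147, 149, 152, 154, 155, 158, 159, 164, 163, 165, 166, 166, 167, 164, 162, 158, 155, 153, 151, 149, 145, 142, 140, 133, 128, 118, 117, 146, 176, 155, 88, 49, 51, 53, 52, 52, 55, 60, 59, 63, 63]
[ 0.55761751 -0.06106493  0.23710268] [ 0.2  0.  -1.9] [ 0.17  0.03 -0.02]
```

Centred now, and the legs are already straddling the pipe with no contact force. Going further down.

Request:
{"method": "play_rows", "body": {"series": [[0, [0.04, 0, 0.2], [0, 0, 0]], [0, [0.04, 0, 0.2], [0, 0, 0]], [0, [0.04, 0, 0.2], [0, 0, 0]], [0, [0.04, 0, 0.2], [0, 0, 0]], [0, [0.03, 0, 0.13], [0, 0, 0]], [0, [0, 0, 0], [0, 0, 0]]]}}

```text
t: 10.98
tool_pos: [0.5578, -0.0609, 0.1897]
tool_rot: [1.879, 2.313, -0.183]
contact_force: [-0.3, -0.5, -2.6]
opening: 0.0234
grip_force: 52.5
```

Request:
{"method": "play_rows", "body": {"series": [[0, [0.01, 0, 0.06], [0, 0, 0]], [0, [0.01, 0, 0.06], [0, 0, 0]], [0, [0, 0, 0], [0, 0, 0]]]}}

```text
t: 11.35
tool_pos: [0.5582, -0.0612, 0.1844]
tool_rot: [1.878, 2.312, -0.182]
contact_force: [-0.5, -0.0, -2.8]
opening: 0.0236
grip_force: 52.5
```

Request:
{"method": "play_rows", "body": {"series": [[0, [0, 0, 0.04], [0, 0, 0]], [0, [0, 0, 0], [0, 0, 0]]]}}

```text
t: 11.6
tool_pos: [0.5583, -0.0616, 0.1824]
tool_rot: [1.878, 2.312, -0.182]
contact_force: [0.1, -0.5, -2.3]
opening: 0.0236
grip_force: 52.5
```

Request:
{"method": "play_rows", "body": {"series": [[0, [0, 0, 0.04], [0, 0, 0]], [0, [0, 0, 0], [0, 0, 0]]]}}

```text
t: 11.85
tool_pos: [0.5583, -0.0619, 0.1803]
tool_rot: [1.878, 2.312, -0.183]
contact_force: [0.2, -0.4, -3.4]
opening: 0.0235
grip_force: 52.5
```

Request:
{"method": "play_rows", "body": {"series": [[0, [0, 0, 0.03], [0, 0, 0]], [0, [0, 0, 0], [0, 0, 0]]]}}

```text
t: 12.1
tool_pos: [0.5584, -0.0622, 0.179]
tool_rot: [1.878, 2.312, -0.182]
contact_force: [-0.2, 0.5, -2.5]
opening: 0.0234
grip_force: 52.5
```

Request:
{"method": "play_rows", "body": {"series": [[0, [0, 0, 0.03], [0, 0, 0]], [0, [0, 0, 0], [0, 0, 0]]]}}

```text
t: 12.35
tool_pos: [0.5587, -0.0624, 0.1783]
tool_rot: [1.878, 2.312, -0.182]
contact_force: [-2.2, 1.4, 1.1]
opening: 0.0235
grip_force: 53.1
```

Request:
{"method": "play_rows", "body": {"series": [[0, [0, 0, 0.03], [0, 0, 0]], [0, [0, 0, 0], [0, 0, 0]]]}}

```text
t: 12.6
tool_pos: [0.5588, -0.0625, 0.1782]
tool_rot: [1.878, 2.312, -0.182]
contact_force: [-5.4, 2.9, 6.6]
opening: 0.0232
grip_force: 54.2
```

Crown is seated: contact at TCP z≈0.178 with about 9 N down. I'll ease the side and down load, then slide along the pipe.

Request:
{"method": "play_rows", "body": {"series": [[0, [0, -0.012, -0.025], [0, 0, 0]], [0, [0, 0, 0], [0, 0, 0]]]}}

```text
t: 12.85
tool_pos: [0.5587, -0.0626, 0.1783]
tool_rot: [1.877, 2.311, -0.18]
contact_force: [-0.3, 1.9, 3.7]
opening: 0.0233
grip_force: 53.2
```

Request:
{"method": "play_rows", "body": {"series": [[0, [-0.098, 0, 0.02], [0, 0, 0]], [0, [-0.196, 0, 0.04], [0, 0, 0]], [0, [-0.098, 0, 0.02], [0, 0, 0]], [0, [0, 0, 0], [0, 0, 0]]]}}

```text
t: 13.35
tool_pos: [0.5629, -0.0826, 0.1783]
tool_rot: [1.878, 2.31, -0.181]
contact_force: [0.2, 3.0, 5.4]
opening: 0.0231
grip_force: 53.7
```

Request:
{"method": "play_rows", "body": {"series": [[0, [-0.15, 0, 0.02], [0, 0, 0]], [0, [-0.196, 0, 0.04], [0, 0, 0]], [0, [-0.196, 0, 0.04], [0, 0, 0]], [0, [-0.1, 0, 0.02], [0, 0, 0]], [0, [0, 0, 0], [0, 0, 0]]]}}

```text
t: 13.98
tool_pos: [0.5692, -0.1147, 0.1783]
tool_rot: [1.878, 2.311, -0.182]
contact_force: [0.3, 2.7, 4.6]
opening: 0.0236
grip_force: 53.7
```

Request:
{"method": "play_rows", "body": {"series": [[0, [-0.12, 0, 0.024], [0, 0, 0]], [0, [-0.12, 0, 0.024], [0, 0, 0]], [0, [-0.08, 0, 0.016], [0, 0, 0]], [0, [0, 0, 0], [0, 0, 0]]]}}

```text
t: 14.48
tool_pos: [0.5724, -0.1302, 0.1783]
tool_rot: [1.878, 2.312, -0.182]
contact_force: [-0.7, 3.5, 4.9]
opening: 0.0236
grip_force: 53.9
```

Request:
{"method": "play_rows", "body": {"series": [[0, [-0.04, 0, 0.008], [0, 0, 0]], [0, [-0.04, 0, 0.008], [0, 0, 0]], [0, [-0.04, 0, 0.008], [0, 0, 0]], [0, [-0.04, 0, 0.008], [0, 0, 0]], [0, [0, 0, 0], [0, 0, 0]]]}}

```text
t: 15.1
tool_pos: [0.574, -0.1377, 0.1783]
tool_rot: [1.878, 2.313, -0.181]
contact_force: [-1.1, 4.7, 5.1]
opening: 0.0234
grip_force: 53.9
```

Request:
{"method": "play_rows", "body": {"series": [[0, [-0.03, 0, 0.006], [0, 0, 0]], [0, [-0.03, 0, 0.006], [0, 0, 0]], [0, [-0.03, 0, 0.006], [0, 0, 0]], [0, [0, 0, 0], [0, 0, 0]]]}}

```text
t: 15.6
tool_pos: [0.5749, -0.1421, 0.1782]
tool_rot: [1.878, 2.313, -0.181]
contact_force: [-1.4, 4.9, 6.1]
opening: 0.0235
grip_force: 53.9
```

Request:
{"method": "play_rows", "body": {"series": [[0, [-0.03, -0.005, -0.004], [0, 0, 0]], [0, [-0.03, -0.005, 0.0], [0, 0, 0]], [0, [-0.03, 0, 0.006], [0, 0, 0]], [0, [0, 0, 0], [0, 0, 0]]]}}

```text
t: 16.1
tool_pos: [0.5751, -0.1471, 0.1783]
tool_rot: [1.879, 2.312, -0.182]
contact_force: [0.5, 4.1, 1.1]
opening: 0.0231
grip_force: 53.3
```

Request:
{"method": "play_rows", "body": {"series": [[0, [-0.03, 0, 0.004], [0, 0, 0]], [0, [-0.03, 0, 0.006], [0, 0, 0]], [0, [0, 0, 0], [0, 0, 0]]]}}

```text
t: 16.48
tool_pos: [0.5758, -0.1503, 0.1783]
tool_rot: [1.878, 2.312, -0.183]
contact_force: [2.4, 2.8, -0.8]
opening: 0.0235
grip_force: 52.9
```

Request:
{"method": "play_rows", "body": {"series": [[0, [-0.025, 0.004, 0.01], [0, 0, 0]], [0, [-0.02, 0, 0.006], [0, 0, 0]], [0, [0, 0, 0], [0, 0, 0]]]}}

```text
t: 16.85
tool_pos: [0.576, -0.1511, 0.1783]
tool_rot: [1.88, 2.315, -0.18]
contact_force: [-1.2, 7.0, 1.7]
opening: 0.0235
grip_force: 53.6
```

Request:
{"method": "play_rows", "body": {"series": [[0, [-0.02, 0, 0.006], [0, 0, 0]], [0, [-0.02, 0, 0.006], [0, 0, 0]], [0, [0, 0, 0], [0, 0, 0]]]}}

```text
t: 17.23
tool_pos: [0.576, -0.1515, 0.1783]
tool_rot: [1.881, 2.318, -0.178]
contact_force: [-5.2, 12.9, 6.5]
opening: 0.0235
grip_force: 54.2
```

It has stopped at y≈-0.1513 with the force rising to 13 N: that is the union. I'll ease to a light press and hold.

Request:
{"method": "play_rows", "body": {"series": [[0, [0.022, -0.005, -0.006], [0, 0, 0]], [0, [0, 0, 0], [0, 0, 0]], [0, [0, 0, 0], [0, 0, 0]], [0, [0, 0, 0], [0, 0, 0]], [0, [0, 0, 0], [0, 0, 0]], [0, [0, 0, 0], [0, 0, 0]], [0, [0, 0, 0], [0, 0, 0]], [0, [0, 0, 0], [0, 0, 0]]]}}

```text
t: 18.23
tool_pos: [0.576, -0.1513, 0.1782]
tool_rot: [1.88, 2.316, -0.179]
contact_force: [-1.8, 9.4, 3.2]
opening: 0.0237
grip_force: 53.6
```

```bash
python3 - <<'E'
from h import *
snap("scene","s3");snap("wrist","w7")
d=np.load('pics/w7.npz');c=d["color"];Rt=R.from_rotvec(d["tr"]).as_matrix();pR0=np.stack([-Rt[:,1],-Rt[:,0],-Rt[:,2]],1)
hsv=cv2.cvtColor(c,cv2.COLOR_BGR2HSV);m=(hsv[...,0]>15)&(hsv[...,0]<35)&(hsv[...,1]>140)
print([(r,int(m[r,250:390].sum())) for r in range(140,240,3)])
pv=d["tp"]-Rt[:,2]*.019
for th in(-.15,-.2,-.25):
    pR=pR0@R.from_rotvec([th,0,0]).as_matrix();org=pv-pR[:,2]*.042
    print(th,proj("w7",np.array([(25,-15,-75),(0,-15,0),(0,-15,14)])*1e-3@pR.T+org).round(0).tolist(), np.arccos(pR[2,2]).round(3),org.round(4))
def g(f,x0,y0,w,h,s):
    c=np.load('pics/'+f+'.npz')["color"][y0:y0+h,x0:x0+w];return cv2.resize(c,None,fx=s,fy=s,interpolation=cv2.INTER_CUBIC)
cv2.imwrite('pics/m4.png',np.hstack([g("s3",215,95,80,120,5),g("w7",250,100,100,150,4)]))
E
```

```text
[(140, 0), (143, 0), (146, 0), (149, 0), (152, 0), (155, 3), (158, 11), (161, 16), (164, 20), (167, 22), (170, 24), (173, 26), (176, 28), (179, 30), (182, 33), (185, 35), (188, 35), (191, 39), (194, 39), (197, 40), (200, 44), (203, 101), (206, 102), (209, 104), (212, 106), (215, 107), (218, 107), (221, 106), (224, 105), (227, 62), (230, 58), (233, 57), (236, 57), (239, 56)]
-0.15 [[288.0, 163.0], [320.0, 207.0], [320.0, 219.0]] 0.045 [ 0.5757 -0.1496  0.1549]
-0.2 [[287.0, 156.0], [320.0, 204.0], [320.0, 218.0]] 0.007 [ 0.5753 -0.1475  0.1549]
-0.25 [[287.0, 149.0], [320.0, 202.0], [321.0, 216.0]] 0.056 [ 0.5749 -0.1455  0.155 ]
```

Request:
{"method": "play_rows", "body": {"series": [[0, [0.012, 0, -0.01], [0, 0, 0]], [0, [0, 0, 0], [0, 0, 0]], [0.45, [0, 0, 0], [0, 0, 0]], [0.7, [0, 0, 0], [0, 0, 0]], [0.9, [0, 0, 0], [0, 0, 0]], [0.9, [0, 0, 0], [0, 0, 0]], [0.9, [0, 0, 0], [0, 0, 0]]]}}

```text
t: 19.2
tool_pos: [0.5763, -0.1528, 0.1787]
tool_rot: [1.878, 2.312, -0.183]
contact_force: [0.3, -0.0, 0.9]
opening: 0.0768
grip_force: 0.0
```

Request:
{"method": "play_rows", "body": {"series": [[0.9, [-0.04, 0, -0.2], [0, 0, 0]], [0.9, [-0.1, 0, -0.5], [0, 0, 0]], [0.9, [-0.12, 0, -0.6], [0, 0, 0]], [0.9, [-0.16, 0, -0.8], [0, 0, 0]], [0.9, [0, 0, 0], [0, 0, 0]], [0.9, [0, 0, 0], [0, 0, 0]]]}}

```text
t: 19.95
tool_pos: [0.5757, -0.1525, 0.2858]
tool_rot: [1.878, 2.312, -0.182]
contact_force: [-0.2, 0.1, -0.1]
opening: 0.0767
grip_force: 0.0
```

```bash
python3 - <<'E'
from h import *
snap("scene","s4");snap("wrist","w8");print(ctrl.get_obs()["contact_force"].round(1))
def g(f,x0,y0,w,h,s):
    c=np.load('pics/'+f+'.npz')["color"][y0:y0+h,x0:x0+w];return cv2.resize(c,None,fx=s,fy=s,interpolation=cv2.INTER_CUBIC)
im=np.zeros((600,800,3),np.uint8);im[:,:400]=g("s4",215,85,80,120,5);im[:600,400:]=g("w8",210,50,200,300,2)
cv2.imwrite('pics/m5.png',im)
E
```

```text
[ 0.1 -0.1 -0.2]
```

View pics/m5.png

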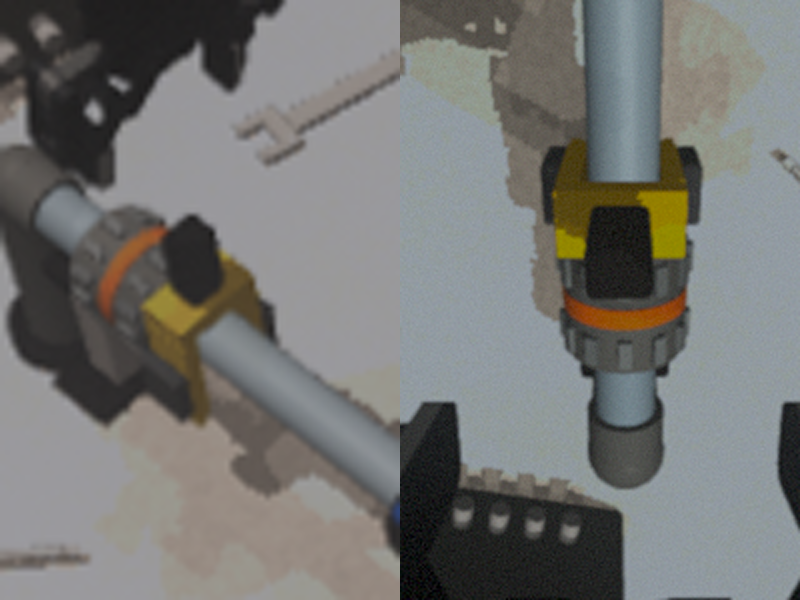

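The picture shows the probe upright on the pipe against the union's face: scene crown at about (200,300), wrist crown at (555–688, 190–258) touching the grey drum. One numeric check that it did not shift on release.

```bash
python3 - <<'E'
from h import *
d=np.array([np.cos(-1.364),np.sin(-1.364),0]);x=np.array([-d[1],d[0],0])
B=np.stack([-x,d*-1,[0,0,1]],1)
pts=np.array([(27.5,15,14),(-27.5,15,14),(27.5,-15,14),(-27.5,-15,14),(0,0,62),(0,15,0)])*1e-3
for s in(0,.003,.006): print(s,proj("w8",pts@B.T+np.array([.5753,-.1475,.156])-d*s).round(1).tolist())
q=lambda a,b:(210+(a-400)/2,50+b/2);print([q(*p) for p in((556,197),(687,194),(557,258),(686,258))])
E
```

```text
0 [[286.6, 148.3], [354.8, 148.2], [288.3, 182.1], [352.9, 182.0], [321.2, 191.6], [320.6, 142.8]]
0.003 [[286.4, 144.7], [355.0, 144.6], [288.2, 178.9], [353.1, 178.8], [321.2, 187.7], [320.6, 139.4]]
0.006 [[286.2, 141.0], [355.2, 140.9], [288.0, 175.6], [353.3, 175.5], [321.2, 183.7], [320.6, 135.9]]
[(288.0, 148.5), (353.5, 147.0), (288.5, 179.0), (353.0, 179.0)]
```

```bash
python3 -c "
from station import ctrl
print(ctrl.finish_job())"
```

```text
the job is handed in; nothing more can be done
None
```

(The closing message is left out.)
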